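# Press the keyed pivot bush into a prosthetic knee frame

## Task

Fit the bronze pivot bush with the flat on its flange into the open bore of the knee frame held leaning in the bench vise: turn it so that the flat lies against the ledge beside the bore, start it square, and press it home until its flange is flush on the frame all round. Then let go and leave it there, and do not disturb the other parts lying in the tray and on the bench.

Things in the scene. Friction and masses are not known exactly. Their poses are not given: they have to be found in the camera images.
- bush_mid (a point): Centre of the bush to fit: flanged bronze sleeve bearing, 28 mm tall, about 145 g, standing in the tray flange up. Sleeve 26 mm diameter, 20 mm long, foot chamfered 2 mm; flange on top 40 mm diameter, 8 mm thick; 12 mm hole through. The point is on the axis, 14 mm above the foot and 6 mm below the flange's underside. z runs along the axis out of the flange; x points to the flange's flat.
- bush_flat (a point): Middle of the flat cut on one side of that bush's flange, parallel to the axis and 14 mm from it (no other bush has one); same axes as bush_mid, 10 mm higher. The flange's full round sides, 40 mm apart, lie at +y and -y of the axis and are the place to grip; only the 8 mm high flange can be gripped, the sleeve under it is narrower.
- bore (a point): Centre of the open bore's mouth, on the flat upper face of the knee frame. z is the bore's axis, out of the face: it leans 25 degrees from vertical towards the vise's screw handle (the vise's -x), roughly to the robot. x points up the face to the ledge. Bore 27 mm in diameter, mouth chamfered 1.5 mm, 22 mm deep, open below. Home: flange on this face, its top 8 mm above it, bush_mid 6 mm below it.
- bore_grip (a point): Point on the bore's axis 8 mm under the mouth; same axes as bore. Down to here the sleeve slides freely. From here on a sprung steel ring in the bore grips it: it takes a steady push of about 6 to 12 N along the axis, does not sink by its own weight and stays where it is left. The sleeve's foot meets the ring when the flange is still 12 mm off the face.
- ledge (a point): Middle of the wall of the ledge, a straight raised bar on the face beside the bore: wall 15 mm from the bore's axis on its x side, 36 mm long along y, 5 mm high with a 1.5 mm lead-in; the point is half-way up; same axes as bore. The flat goes against it, so that seated the bush's x is along the bore's x; turned otherwise the flange lands on the ledge and cannot go home.
- knee: The aluminium knee frame, a fork with two 22 mm thick cheeks 24 mm apart, fixed on the end of the vised tube. Origin on the tube's axis under the bore; z is the bore's axis, the upper face 34 mm out along it; x as the bore's; y along the tube to the free end. The cheeks are 60 mm wide, rounded 30 mm about the bore at the free end.
- vise: Bench vise on a round base, bolted down. Origin on the bench under the middle of the jaws; x away from the screw handle, y along the jaws to the knee frame, z up. Jaws 110 mm wide, tops 163 mm high; the 30 mm tube lies level between them along y, 145 mm up; the bore's axis crosses it 140 mm out. Screw and handle reach 240 mm along -x, below 130 mm.
- tray: Open square parts tray, 270 x 270 mm with rim 18 mm high, floor 4 mm thick; origin under its centre on the bench, z up. It does not move.
- round_bush_mid (a point): Bystander in the tray: a bronze bush of the same sizes but with a full round flange; its centre, half-way up (14 mm above its foot).
- pyramid_mid (a point): Bystander in the tray: a steel pyramid adapter, a 48 mm disc with a four-sided stub, 33 mm tall; its centre.
- clamp_mid (a point): Bystander in the tray: an aluminium tube clamp, a ring of 42 mm outside diameter, 34 mm tall, with an ear; its centre.
- mallet_mid (a point): Bystander on the bench: a rubber mallet lying down, 270 mm long, its handle towards the robot; the middle of its head, 42 mm in diameter and 90 mm long.
- wrench_mid (a point): Bystander on the bench: a flat spanner 170 mm long, 8 mm high; its centre.
- glue_mid (a point): Bystander on the bench: a small amber bottle 34 mm in diameter, 85 mm tall, standing; its centre.
- hex_key_mid (a point): Bystander on the bench: a hex key 150 mm long, 6 mm high; the middle of its long leg.
There are look-alikes about, which are no part of the job. Leave any green or red look-alike of the part that bears bush_mid alone.

How it is judged:
At the end, for the whole second after the job is handed in: The bush with the flat is in the knee frame's bore, its flange down on the face to within 1.5 mm, on the bore's axis to within 2 mm, square to it within 0.06 rad, its flat along the ledge within 0.12 rad, and released (z of bush_mid in the frame of bore between -0.008 and -0.0045 m and x of bush_mid in the frame of bore between -0.002 and 0.002 m and y of bush_mid in the frame of bore between -0.002 and 0.002 m and angle between the z axis of bush_mid and the z axis of bore, either way round below 0.06 rad and angle between the x axis of bush_mid and the x axis of bore, either way round below 0.12 rad); the robot touches nothing.
It fails at once if another part in the tray is pushed more than 20 mm (distance of any of round_bush_mid, pyramid_mid, clamp_mid from where it was at the start of the episode above 0.02 m).
It fails at once if something lying on the bench is pushed more than 20 mm (distance of any of mallet_mid, wrench_mid, glue_mid, hex_key_mid from where it was at the start of the episode above 0.02 m).
It also fails if it takes over 48 s, if anything falls off the work surface, if the arm or the gripper's body presses on something with over 40 N, if the wrist force passes 120 N, or if a joint passes its speed limit or range.

## Robot

A 6-joint arm with a two-finger parallel gripper is mounted at the origin on the work surface. World frame = base frame: x ahead of the robot, y to its left, z up, the work surface at z = 0. Lengths are in m, angles in rad, forces in N, time in s.
With the tool pointing down it reaches from about 0.4 to 0.825 m from the base axis. Payload 7 kg.
Tool frame: the origin (TCP) lies at the very end of the fingers, on their centre line; the grasp point (between the pads) lies 19 mm behind it; z points along the fingers, y is the direction in which the jaws open and shut (so a half turn about z gives the same grasp; the last joint's range is limited). The gripper opens to 88 mm and grips with 3 to 60 N. Pads are 19 mm wide; open, the fingers measure 130 mm over their backs; the gripper's body (78 mm by 193 mm) begins 47 mm behind the grasp point.
Start: joints at [-0.879, 0.359, 0.012, 0, -1.224, -0.288], TCP at [0.265, -0.621, 0.227] pointing down, gripper open.
Joint ranges: [-3.07, 3.07], [-1.43, 2.12], [-1.02, 1.25], [-3.03, 1.67], [-3.05, -0], [-3.03, 3.03]. Speed limits (rad/s): [2.39, 2.39, 3.01, 3.14, 3.14, 3.14].

## Interface

Orientations are given as a unit quaternion [x, y, z, w].
In Python, from rig import env gives the robot as it stands. The module is installed in compiled form; this text tells all that it offers.
- The arm moves only by the shell command python3 -m handwheel 'ROWS'. ROWS is JSON, a list of rows, each a list of 5 numbers: the closure, from 0 (fully open) to 1 (shut), then the shift along the tool's x, y, z in mm, then the turn about the tool's z in rad. In form: [[grip, x, y, z, twist], ...]. A call has 1 to 20 rows; each row is the pose to reach, as a shift and turn from the pose measured when the call began, along the tool's axes at that moment; what a row does not reach only later rows make up. A row lasts 1/10 s, in which the tool goes at most 50 mm and 8.59 degrees, less where a joint would pass 70% of its speed; a pose out of reach is approached as far as the arm can. A call with a gripper value outside its range is refused whole. The fingers move at their own pace and stop on an object; the grip force is fixed at half the most. Time passes only in rows, so rows that repeat a pose let the fingers close. It gives the time, the measured TCP pose, the force and the opening at its end, in the units of the state.
- env.read_state(): the state, without advancing time (a new reading comes with each control period).
- env.grab_frame(name): name is "side" or "top"; returns a dict with "image" (480x640x3 uint8, blue, green, red), "K" (3x3 intrinsics, pixels), "T" (4x4, takes a point from camera to world coordinates). Camera axes: x right, y down, z forward; pixel columns grow to the right and rows downward; lengths in m; the calibration is good to about 2 mm. A picture is of the moment at which its call begins. There is no depth.
- env.close_job(): hands the job in, once; it reports no verdict.
Trained networks look in the newest picture that a camera, given by its name, has taken for a name from the list of things; names that differ only in an ending like _2 or _b are one class to them, and where a whole thing is asked for, a point or a joint stands for the part that bears it (a point fixed in the world has none). Each returns a list of dicts, best first, with "score" (0 to 1); they miss things now and then, are a little off and sometimes report something else, mostly with a low value. They report only what shows in the picture. A call takes as long as a camera call. They do not tell look-alikes from the thing itself.
- env.look_for(target, camera): "centre" ([x, y, z] in m, in the coordinates of the camera as it stood for that picture, good to about 4 mm: the middle of the surface that is visible of it).
- env.cut_out(target, camera): "mask" (480x640 bool, what is visible of it).
The state is a dict: "time_s": time; "joints": joint angles; "qd": joint speeds; "tau": joint torques, N m; "tcp_pos": TCP position; "ee_rot": TCP orientation; "ft_force": force on the tool from outside, world axes, zero at the start; "ft_torque": the same for the moment, N m; "gripper_width": finger opening in m.
Only numpy, scipy, OpenCV 4.12 (cv2) and the standard library are available. Lean on these libraries where they do the work, as an engineer would, in place of code of your own. Each camera call takes 0.05 s, during which the arm holds its last target. There are 200 camera calls.

## Working session

There is one attempt and no reset: what is moved stays moved. The work goes in short steps, Python scripts to look and compute and a shell command to move; the robot and the scene stay as the last step left them, time stands still between calls to the robot, and variables do not carry over. Pictures are saved under pics/ and viewed, about 8 in all and at most 12, crops included, and the job is handed in when it is done.

```bash
mkdir -p pics
cat > h.py <<'E'
import numpy as np,cv2
from rig import env
from scipy.spatial.transform import Rotation as R
def world(f,p): return (f["T"]@np.r_[p,1])[:3]
def proj(f,P):
    P=np.atleast_2d(P); c=(np.linalg.inv(f["T"])@np.c_[P,np.ones(len(P))].T)[:3]
    u=f["K"]@c; return (u[:2]/u[2]).T
def ray(f,uv):
    d=f["T"][:3,:3]@np.linalg.inv(f["K"])@np.r_[uv,1]; return f["T"][:3,3],d
def onz(f,uv,z):
    o,d=ray(f,uv); return o+d*(z-o[2])/d[2]
E
python3 - <<'E'
from h import *
np.set_printoptions(precision=4,suppress=True)
for c in("top","side"):
    f=env.grab_frame(c); cv2.imwrite(f"pics/{c}0.png",f["image"]); print(c,f["T"],f["K"][0])
    for n in("bush_mid","bush_flat","bore","ledge","knee","vise","tray","round_bush_mid","glue_mid","mallet_mid"):
        for d in env.look_for(n,c)[:3]: print(n,round(d["score"],2),world(f,d["centre"]),proj(f,world(f,d["centre"]))[0])
print(env.read_state())
E
```

```text
top [[-0.0073 -0.9895  0.1447  0.4203]
 [-0.9996  0.0111  0.0261  0.1229]
 [-0.0274 -0.1444 -0.9891  1.3017]
 [ 0.      0.      0.      1.    ]] [560.3773   0.     324.8379]
bush_mid 0.68 [0.6174 0.2957 0.0362] [263.9889 226.1095]
bush_mid 0.68 [0.642  0.4545 0.0296] [196.197  216.8409]
bush_mid 0.54 [0.6053 0.0092 0.0289] [389.1456 230.3838]
bush_flat 0.78 [0.609  0.0069 0.0267] [390.0132 228.9456]
bush_flat 0.5 [0.6435 0.4594 0.0296] [194.1134 216.2402]
bush_flat 0.48 [0.6137 0.2991 0.0326] [262.7043 227.9481]
bore 0.89 [ 0.6459 -0.1538  0.1692] [474.5197 199.9322]
ledge 0.78 [ 0.6402 -0.1593  0.1626] [476.5793 203.243 ]
knee 0.85 [ 0.6419 -0.1579  0.1706] [476.8038 201.689 ]
knee 0.47 [ 0.6791 -0.2444  0.145 ] [514.6107 186.0876]
vise 0.76 [ 0.6783 -0.245   0.1437] [514.7671 186.6071]
tray 0.6 [0.5543 0.2446 0.0089] [287.287  254.5022]
round_bush_mid 0.44 [0.4876 0.324  0.0361] [251.0528 283.0215]
round_bush_mid 0.24 [0.5533 0.2461 0.0079] [286.6675 255.002 ]
glue_mid 0.51 [0.7387 0.0238 0.0582] [382.3982 170.5335]
mallet_mid 0.67 [0.4899 0.3274 0.0357] [249.5521 282.0159]
mallet_
[... 632 characters left out ...]

vise 0.63 [ 0.754  -0.3216  0.1122] [513.8886 320.352 ]
tray 0.95 [0.5488 0.2298 0.0032] [298.4936 273.2319]
round_bush_mid 0.48 [0.4767 0.1908 0.0287] [280.7844 280.4141]
mallet_mid 0.86 [ 0.3446 -0.0187  0.0273] [271.6371 344.034 ]
{'time_s': 1.1, 'joints': array([-0.8789,  0.3586,  0.0119, -0.    , -1.2241, -0.2881]), 'qd': array([-0.0016, -0.0007, -0.0013,  0.0025,  0.0014, -0.0006]), 'tau': array([ -0.0006, -58.2402,  29.3299,   7.0028,   0.0123,  -0.0001]), 'tcp_pos': array([ 0.2652, -0.6207,  0.2266]), 'ee_rot': array([-0.2005,  0.9797, -0.    ,  0.    ]), 'ft_force': array([-0.7384,  0.6623,  0.345 ]), 'ft_torque': array([0.0323, 0.0393, 0.0615]), 'gripper_width': 0.087698364269884}
```

Run:
```python
import cv2,numpy as np
t=cv2.imread("pics/top0.png")
a=cv2.resize(t[120:360,170:570],None,fx=2,fy=2,interpolation=cv2.INTER_CUBIC)
cv2.imwrite("pics/a.png",a)
b1=cv2.resize(t[195:275,220:320],(400,320),interpolation=cv2.INTER_CUBIC)
b2=cv2.resize(t[165:245,430:530],(400,320),interpolation=cv2.INTER_CUBIC)
s=cv2.imread("pics/side0.png")[200:440,200:600]
cv2.imwrite("pics/b.png",np.vstack([np.hstack([b1,b2]),cv2.resize(s,(467,280)).copy() if 0 else cv2.copyMakeBorder(cv2.resize(s,(467,280),interpolation=cv2.INTER_CUBIC),0,0,0,333,0)]))
```

```text
(no output)
```

View pics/a.png

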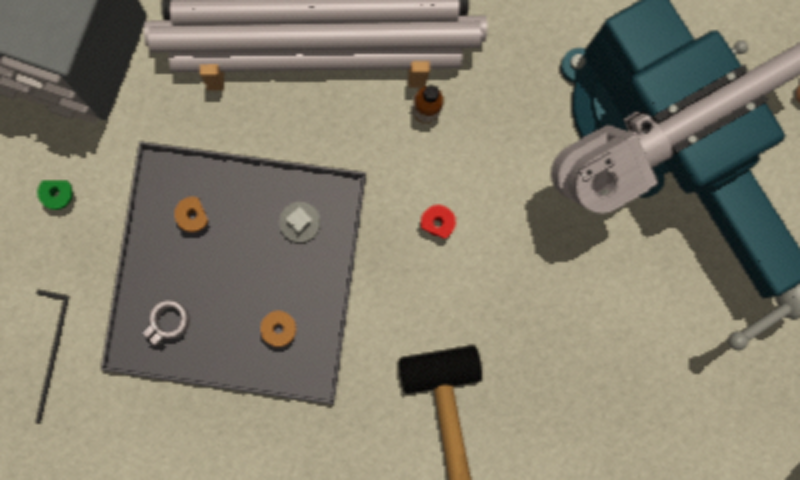

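View pics/b.png

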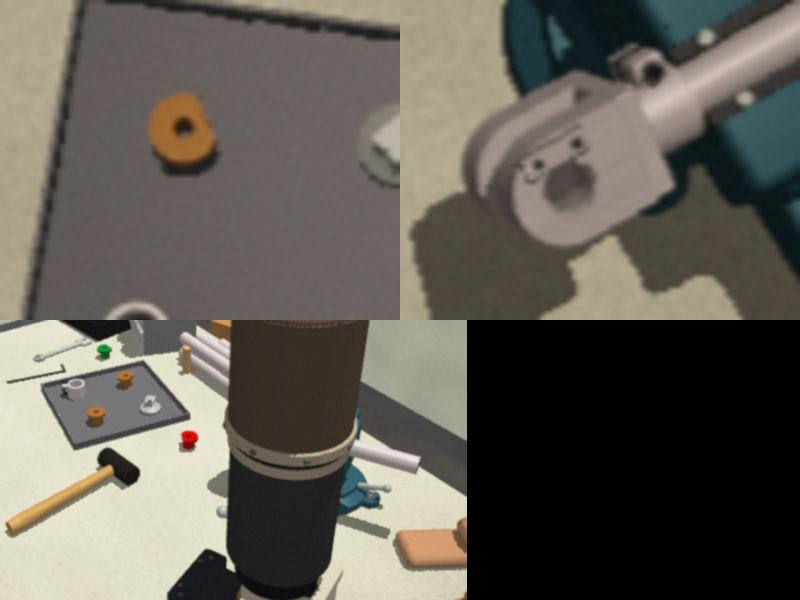

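The wanted bronze bush is in the tray's far-left corner at top px (265,226), with its flat toward upper right. The round bush is at (309,284), and the green and red look-alikes are on the bench. The bore is near (472,211). The arm blocks the side camera's view of the knee for now, so I'll fit the bush pose next.

```bash
cat >> h.py <<'E'
from scipy.optimize import minimize
def bushpts(T4=None):
    # bush points in bush_mid frame
    a=np.linspace(0,2*np.pi,180); fl=np.c_[20*np.cos(a),20*np.sin(a)]; fl[:,0]=np.minimum(fl[:,0],14)
    sl=np.c_[13*np.cos(a),13*np.sin(a)]
    F=np.vstack([np.c_[fl,np.full(180,6)],np.c_[fl,np.full(180,14)]]); S=np.vstack([np.c_[sl,np.full(180,-12)],np.c_[sl,np.full(180,6)]])
    return F/1000,S/1000
def sil(f,Rm,t,box,s=8,shift=(0,0)):
    x0,y0,w,h=box; m=np.zeros((h*s,w*s),np.uint8)
    for P in bushpts():
        p=(proj(f,P@Rm.T+t)+np.array(shift)-[x0-.5,y0-.5])*s
        cv2.fillConvexPoly(m,cv2.convexHull(np.round(p).astype(np.int32)),255)
    return cv2.resize(m,(w,h),interpolation=cv2.INTER_AREA)/255.
def tooltwist(st,ydir):
    Rm=R.from_quat(st["ee_rot"]).as_matrix(); v=Rm.T@ydir; a=np.arctan2(-v[0],v[1]); return (a+np.pi/2)%np.pi-np.pi/2
E
cat > fitb.py <<'E'
from h import *
np.set_printoptions(precision=4,suppress=True)
st=env.read_state()
for c,uv in(("top",(265,226)),("side",(307,249))):
    f=env.grab_frame(c); x0,y0=uv[0]-22,uv[1]-22; box=(x0,y0,44,44)
    im=f["image"][y0:y0+44,x0:x0+44].astype(float)
    sat=(im[...,2]-im[...,0]); k=np.clip(sat/np.percentile(sat,96)*1.6,0,1); k=np.where(k<.25,0,k)
    best=None
    for th in np.arange(-np.pi,np.pi,np.pi/8):
        fun=lambda p:((sil(f,R.from_rotvec([0,0,p[2]]).as_matrix(),np.array([p[0]/1e3,p[1]/1e3,.018]),box,6)-k)**2).sum()
        g=onz(f,uv,.025)*1000
        r=minimize(fun,[g[0],g[1],th],method="Nelder-Mead",options=dict(initial_simplex=[[g[0],g[1],th],[g[0]+5,g[1],th],[g[0],g[1]+5,th],[g[0],g[1],th+.3]],maxiter=120))
        if best is None or r.fun<best.fun: best=r
    print(c,best.x,best.fun,k.sum())
    th=best.x[2]; d=np.r_[best.x[:2]/1e3,.018]-st["tcp_pos"]
    Rm=R.from_quat(st["ee_rot"]).as_matrix()
    print("  shift tool mm (TCP to mid)",Rm.T@d*1000,"twist",tooltwist(st,np.array([-np.sin(th),np.cos(th),0])))
print(Rm, st["joints"])
E
python3 fitb.py
```

```text
top [617.6909 293.4045  -1.1866] 8.938992054566192 233.36226415094336
  shift tool mm (TCP to mid) [-683.305   702.1089  208.5613] twist -1.5512240798264454
side [614.6499 296.1276  -1.3458] 98.34097434095145 366.23711340206216
  shift tool mm (TCP to mid) [-681.5785  705.8079  208.5612] twist -1.3919848960297045
[[-0.9196 -0.3929  0.    ]
 [-0.3929  0.9196 -0.    ]
 [-0.     -0.     -1.    ]] [-0.8789  0.3586  0.0119 -0.     -1.2241 -0.2881]
```

```bash
python3 -m handwheel '[[0,-683,702,0,-1.5],[0,-683,702,0,-1.5],[0,-683,702,0,-1.5],[0,-683,702,0,-1.5],[0,-683,702,0,-1.5],[0,-683,702,0,-1.5],[0,-683,702,0,-1.5],[0,-683,702,0,-1.5],[0,-683,702,0,-1.5],[0,-683,702,0,-1.5],[0,-683,702,0,-1.5],[0,-683,702,0,-1.5],[0,-683,702,0,-1.5],[0,-683,702,0,-1.5],[0,-683,702,0,-1.5],[0,-683,702,0,-1.5],[0,-683,702,0,-1.5],[0,-683,702,0,-1.5],[0,-683,702,0,-1.5],[0,-683,702,0,-1.5]]'
python3 - <<'E'
from h import *
np.set_printoptions(precision=4,suppress=True)
st=env.read_state(); print(st["joints"],st["tcp_pos"],R.from_quat(st["ee_rot"]).as_matrix())
t=env.grab_frame("top");s=env.grab_frame("side"); print(t["T"][:3,3],s["T"][:3,3])
cv2.imwrite("pics/top1.png",t["image"]);cv2.imwrite("pics/side1.png",s["image"])
for n in("bore","ledge","knee"):
  for d in env.look_for(n,"side")[:2]: print(n,d["score"],world(s,d["centre"]),proj(s,world(s,d["centre"])))
a=cv2.resize(s["image"][200:400,400:600],(600,600),interpolation=cv2.INTER_CUBIC)
b=cv2.resize(s["image"],None,fx=.3,fy=.3); a=cv2.copyMakeBorder(a,0,0,0,192,0); a[:144,600:]=b
t=cv2.resize(t["image"][180:250,445:515],(192,192),interpolation=cv2.INTER_CUBIC);a[200:392,600:]=t
cv2.imwrite("pics/c.png",a)
E
```

```text
time_s: 3.2
tcp_pos: [0.6181, 0.2965, 0.2259]
ee_rot: [0.815, -0.58, 0.0, 0.0]
ft_force: [0.4, -0.6, -0.1]
gripper_width: 0.0874
[ 0.7308  0.3764  0.0368  0.0001 -1.2314 -0.3963] [0.6181 0.2965 0.2259] [[ 0.3284 -0.9446 -0.0001]
 [-0.9446 -0.3284 -0.0001]
 [ 0.0001  0.0001 -1.    ]]
[0.4203 0.1229 1.3017] [-0.0526 -0.9424  0.859 ]
bore 0.85 [ 0.6311 -0.1734  0.1649] [[422.0378 284.0244]]
knee 0.93 [ 0.6307 -0.1713  0.1638] [[421.231  284.0451]]
```

View pics/c.png

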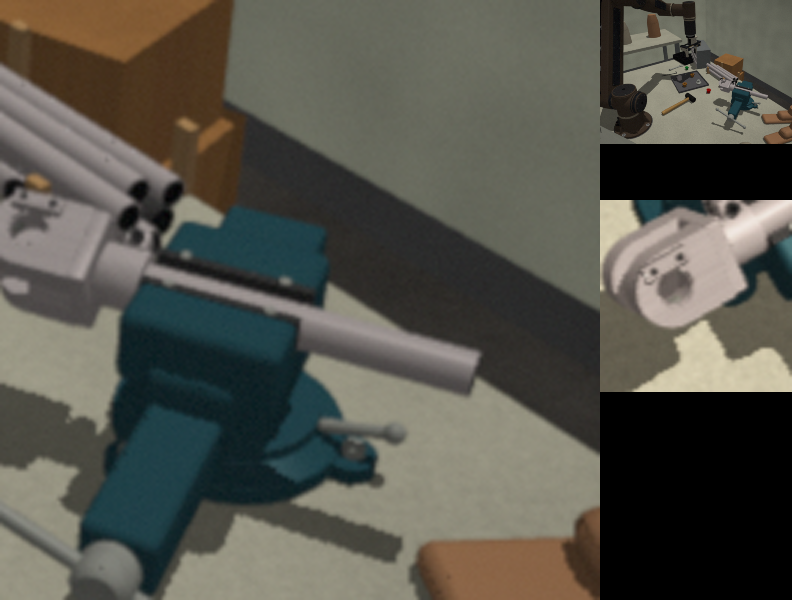

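The side view shows the bore at about (410,274), with the tube running right-down to (558,325). I'll refine the bush angle from the first images before descending, and measure the tube's direction and bore masks.

```bash
cat > fit2.py <<'E'
from h import *
np.set_printoptions(precision=4,suppress=True)
F={c:env.grab_frame(c) for c in("top","side")}
ks={};bx={}
for c,uv in(("top",(265,226)),("side",(307,249))):
    x0,y0=uv[0]-20,uv[1]-20; im=cv2.imread(f"pics/{c}0.png")[y0:y0+40,x0:x0+40].astype(float)
    k=(im[...,2]-im[...,0])/(im.sum(2)+30); lo,hi=np.percentile(k,30),np.percentile(k,97); k=np.clip((k-lo)/(hi-lo)*1.2-.1,0,1)
    n,l,s,ce=cv2.connectedComponentsWithStats((k>.3).astype(np.uint8)); j=l[20-3:20+3,20-3:20+3].max(); k=k*cv2.dilate((l==j).astype(np.uint8),np.ones((3,3)))
    ks[c]=k;bx[c]=(x0,y0,40,40)
def cost(p,cs=("top","side")):
    Rm=R.from_rotvec([0,0,p[2]]).as_matrix();t=np.array([p[0]/1e3,p[1]/1e3,.018])
    e=0
    for i,c in enumerate(cs): e+=((sil(F[c],Rm,t,bx[c],6,p[3+2*i:5+2*i])-ks[c])**2).sum()
    return e+.5*np.sum(np.square(p[3:]))
for cs in(("top",),("side",),("top","side")):
    best=None
    for th in np.arange(-2.4,0.6,.3):
        x=np.r_[616,294,th,np.zeros(2*len(cs))]; S=np.vstack([x]+[x+d for d in np.diag(np.r_[4,4,.3,np.ones(2*len(cs))])])
        r=minimize(cost,x,args=(cs,),method="Nelder-Mead",options=dict(initial_simplex=S,maxiter=250))
        if best is None or r.fun<best.fun: best=r
    print(cs,best.x,best.fun,[ks[c].sum() for c in cs])
from itertools import product
for c in F:
    for n in("bore","knee","ledge"):
        for d in env.cut_out(n,c)[:1]:
            y,x=np.nonzero(d["mask"]); print(c,n,d["score"],len(x),x.mean(),y.mean(),x.min(),x.max(),y.min(),y.max())
# knee crops
a=cv2.resize(F["top"]["image"][180:240,440:520],(800,600),interpolation=cv2.INTER_LANCZOS4)
b=cv2.resize(F["side"]["image"][250:310,385:465],(800,600),interpolation=cv2.INTER_LANCZOS4)
cv2.imwrite("pics/d.png",np.vstack([a,b])[::1,::1][:, :]); cv2.imwrite("pics/d.png",cv2.resize(np.hstack([a,b]),(800,300)))
E
python3 fit2.py
```

```text
('top',) [617.1176 293.5436  -1.1893   0.0915   0.0495] 5.914240656767403 [np.float64(220.52660237740218)]
('side',) [614.925  295.5351  -0.9655  -0.027    0.1693] 4.637469266903615 [np.float64(138.0354487698189)]
('top', 'side') [616.6549 294.0843  -1.16     0.3578  -0.1581  -0.9083   0.0943] 11.781648525603051 [np.float64(220.52660237740218), np.float64(138.0354487698189)]
top bore 0.94 1963 475.0697911360163 201.54151808456444 445 505 176 226
top knee 0.83 1884 474.99097664543524 201.72292993630575 445 505 176 225
top ledge 0.69 1949 474.9071318624936 201.70189840944073 445 505 176 225
side bore 0.83 1839 421.1816204458945 286.0804785209353 396 451 263 310
side knee 0.91 1753 420.3034797490017 285.96634341129493 395 450 263 309
side ledge 0.62 1780 420.6359550561798 286.01460674157306 395 450 263 309
```

Run:
```python
import cv2,numpy as np
t=cv2.imread("pics/top1.png");s=cv2.imread("pics/side1.png")
a=cv2.resize(t[178:238,445:525],(800,600)) if 0 else cv2.resize(t[180:235,445:500],(400,400),interpolation=cv2.INTER_CUBIC)
b=cv2.resize(s[250:305,385:440],(400,400),interpolation=cv2.INTER_CUBIC)
cv2.imwrite("pics/d.png",cv2.convertScaleAbs(np.hstack([a,b]),alpha=1.2))
```

```text
(no output)
```

View pics/d.png

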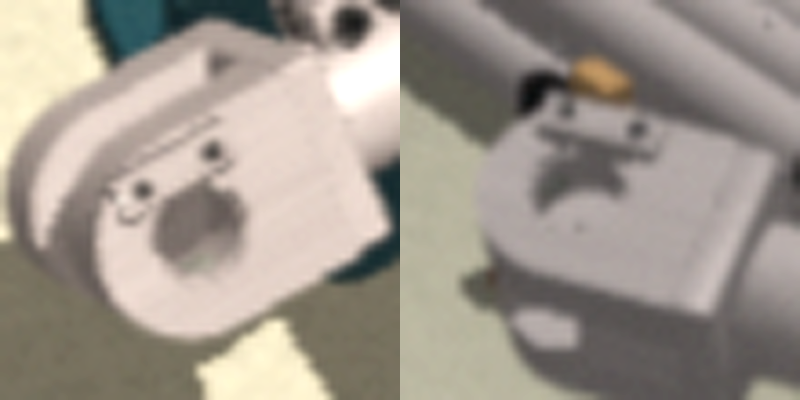

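The two crops show the mouth at about (472.5,211.3) in top and (410,277) in side, with the ledge and its two screws on the uphill side. Next I'll grasp, and work out the bore pose numerically.

```bash
cat > bore.py <<'E'
from h import *
np.set_printoptions(precision=4,suppress=True)
T=env.grab_frame("top");S=env.grab_frame("side")
bt=onz(T,(472.5,211.3),.1758);bs=onz(S,(409.8,276.8),.1758); print(bt,bs)
def frame(yaw):
    vx=np.array([np.cos(yaw),np.sin(yaw),0]);vy=np.array([-vx[1],vx[0],0]);Z=np.array([0,0,1.]);c,s=np.cos(np.radians(25)),np.sin(np.radians(25))
    return np.c_[c*vx+s*Z,vy,c*Z-s*vx]
if __name__=="__main__":
    e=onz(S,(558.3,323.7),.145)
    yaw=.45
    for i in range(5):
        a=bs-.034*frame(yaw)[:,2]; d=a-e; yaw=np.arctan2(-d[0],d[1])
    print("yaw side",yaw,e,a)
    a=np.linspace(0,2*np.pi,80); ca=np.c_[np.cos(a),np.sin(a),0*a]
    out=[]
    for f,b,n,(x0,y0) in((T,bt,"top1",(445,180)),(S,bs,"side1",(385,250))):
        s=400/55; im=cv2.resize(cv2.imread(f"pics/{n}.png")[y0:y0+55,x0:x0+55],(400,400),interpolation=cv2.INTER_CUBIC)
        Rm=frame(yaw)
        h=np.linspace(np.pi,0,30); ou=np.vstack([np.c_[30*np.cos(h),30*np.sin(h),0*h],[[30,-30,0],[-30,-30,0]]])/1000
        led=np.array([[15,-18,5],[15,18,5],[22,18,5],[22,-18,5]])/1000
        for P,col in((ca*.0135,(0,0,255)),(ou,(0,255,0)),(led,(255,0,0))):
            p=(proj(f,P@Rm.T+b)-[x0-.5,y0-.5])*s
            cv2.polylines(im,[np.int32(p)],True,col,1)
        out.append(im)
    cv2.imwrite("pics/e.png",np.hstack(out))
    st=env.read_state(); Rm=R.from_quat(st["ee_rot"]).as_matrix()
    print("grasp",Rm.T@(np.array([.6167,.2941,.026])-st["tcp_pos"])*1000,tooltwist(st,np.array([-np.sin(-1.16),np.cos(-1.16),0])))
E
python3 bore.py
```

```text
[ 0.6212 -0.1471  0.1758] [ 0.6164 -0.1503  0.1758]
yaw side 0.5309648956881781 [ 0.7816 -0.4034  0.145 ] [ 0.6287 -0.143   0.145 ]
grasp [ -1.3211   0.3657 200.8065] -0.0781086275376941
```

View pics/e.png

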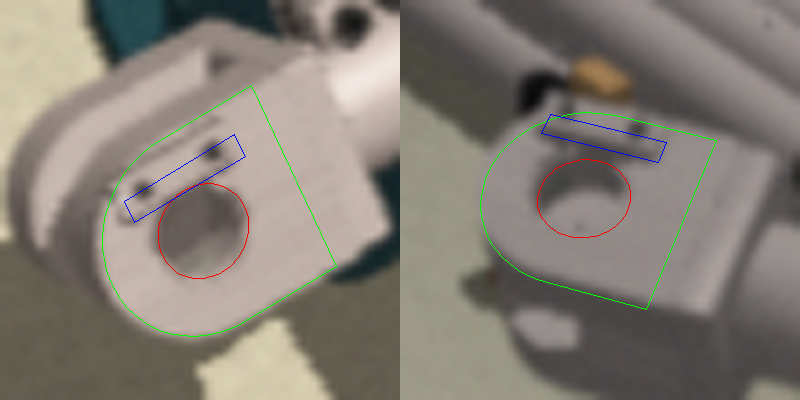

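The overlays fit well at yaw 0.53, with the two cameras about 5 mm apart. Grasping now.

```bash
python3 -m handwheel '[[0,-1,0,50,-0.08],[0,-1,0,100,-0.08],[0,-1,0,140,-0.08],[0,-1,0,170,-0.08],[0,-1,0,190,-0.08],[0,-1,0,200,-0.08],[0,-1,0,200,-0.08],[0,-1,0,200,-0.08]]'; python3 -m handwheel '[[0.3,0,0,0,0],[0.5,0,0,0,0],[0.8,0,0,0,0],[1,0,0,0,0],[1,0,0,0,0],[1,0,0,0,0]]'
```

```text
time_s: 4.75
tcp_pos: [0.6179, 0.2943, 0.0279]
ee_rot: [0.837, -0.547, 0.0, -0.001]
ft_force: [-0.4, 0.6, 0.8]
gripper_width: 0.0875
time_s: 5.35
tcp_pos: [0.6178, 0.2943, 0.0279]
ee_rot: [0.837, -0.547, 0.0, -0.001]
ft_force: [-0.7, -0.1, 0.4]
gripper_width: 0.0452
```

```bash
python3 -m handwheel '[[0.5,0,0,2,0],[0.5,0,0,2,0],[0.5,0,0,2,0]]'; python3 -m handwheel '[[1,0,0,0,0],[1,0,0,0,0],[1,0,0,0,0],[1,0,0,0,0],[1,0,0,0,0],[1,0,0,0,0]]'
```

```text
time_s: 5.65
tcp_pos: [0.6177, 0.2943, 0.0257]
ee_rot: [0.837, -0.547, 0.0, -0.001]
ft_force: [-0.0, -0.4, -0.1]
gripper_width: 0.0438
time_s: 6.25
tcp_pos: [0.6178, 0.2943, 0.0255]
ee_rot: [0.837, -0.547, 0.0, -0.001]
ft_force: [-0.3, -0.2, -1.8]
gripper_width: 0.0389
```

```bash
python3 -m handwheel '[[1,0,0,-5,0],[1,0,0,-15,0],[1,0,0,-40,0],[1,0,0,-80,0],[1,0,0,-120,0],[1,0,0,-150,0],[1,0,0,-200,0],[1,0,0,-200,0],[1,0,0,-200,0]]'
python3 - <<'E'
from h import *
np.set_printoptions(precision=4,suppress=True)
st=env.read_state(); print(st["joints"],R.from_quat(st["ee_rot"]).as_matrix())
o=[]
for c in("top","side"):
    f=env.grab_frame(c); cv2.imwrite(f"pics/{c}2.png",f["image"]); p=proj(f,st["tcp_pos"])[0]; print(p)
    x,y=np.int32(p); o.append(cv2.resize(f["image"][y-35:y+35,x-35:x+35],(400,400),interpolation=cv2.INTER_CUBIC))
cv2.imwrite("pics/f.png",np.hstack(o))
E
```

```text
time_s: 7.15
tcp_pos: [0.6181, 0.2947, 0.2283]
ee_rot: [0.837, -0.547, 0.001, -0.003]
ft_force: [-0.2, -0.3, -2.4]
gripper_width: 0.0388
[ 0.7289  0.37    0.0328  0.0002 -1.2277 -0.3161] [[ 0.4013 -0.9159  0.0046]
 [-0.916  -0.4013  0.0038]
 [-0.0016 -0.0057 -1.    ]]
[251.2667 210.7825]
[305.1127 182.4268]
```

View pics/f.png

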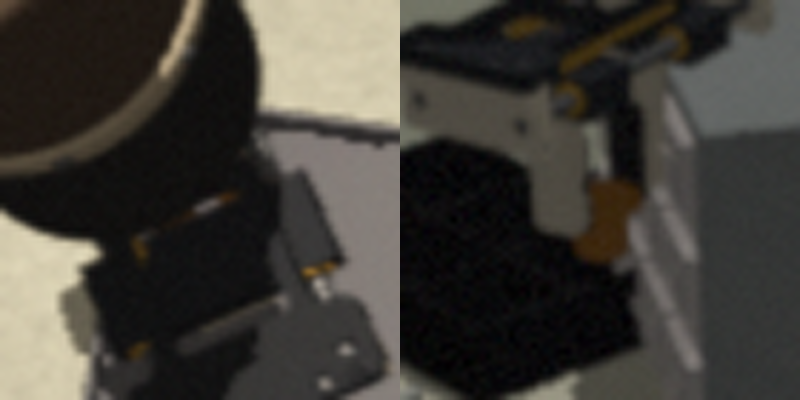

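The bush is held (width 38.8 mm, side view shows it upright between the pads). I'll turn the flat to the bore heading, then reach beyond the limit to see whether the arm tilts the tool outward.

```bash
python3 -m handwheel '[[1,83,-53,-110,-1.69],[1,83,-53,-110,-1.69],[1,83,-53,-110,-1.69],[1,83,-53,-110,-1.69],[1,83,-53,-110,-1.69],[1,83,-53,-110,-1.69],[1,83,-53,-110,-1.69],[1,83,-53,-110,-1.69],[1,83,-53,-110,-1.69],[1,83,-53,-110,-1.69],[1,83,-53,-110,-1.69],[1,83,-53,-110,-1.69],[1,83,-53,-110,-1.69]]'; python3 -m handwheel '[[1,50,0,0,0],[1,100,0,0,0],[1,150,0,0,0],[1,200,0,0,0],[1,250,0,0,0],[1,250,0,0,0],[1,250,0,0,0]]'
python3 - <<'E'
from h import *
np.set_printoptions(precision=4,suppress=True)
st=env.read_state(); print(st["joints"],st["qd"],R.from_quat(st["ee_rot"]).as_matrix())
E
```

```text
time_s: 8.55
tcp_pos: [0.6983, 0.239, 0.333]
ee_rot: [0.965, 0.263, -0.001, 0.0]
ft_force: [-0.0, -0.2, -2.3]
gripper_width: 0.039
time_s: 9.25
tcp_pos: [0.8883, 0.3566, 0.309]
ee_rot: [0.965, 0.263, 0.008, 0.001]
ft_force: [-0.1, -0.3, -1.9]
gripper_width: 0.0387
[ 0.5865  0.9488  1.2472  0.0079 -1.8543  1.5183] [-0.007  -0.0973  0.0779  0.0279 -0.0184  0.0076] [[ 0.8618  0.507   0.0165]
 [ 0.5071 -0.8619  0.0019]
 [ 0.0152  0.0067 -0.9999]]
```

```bash
python3 -m handwheel '[[1,100,0,0,0],[1,150,0,0,0],[1,150,0,0,0],[1,150,0,0,0]]'
python3 - <<'E'
from h import *
np.set_printoptions(precision=4,suppress=True)
st=env.read_state(); print(st["joints"],st["qd"],R.from_quat(st["ee_rot"]).as_matrix())
E
```

```text
time_s: 9.65
tcp_pos: [0.9173, 0.3876, 0.2698]
ee_rot: [0.964, 0.263, 0.032, 0.0]
ft_force: [0.7, 0.3, -0.9]
gripper_width: 0.0384
[ 0.602   0.9961  1.2515  0.0221 -1.7651  1.5057] [ 0.0084  0.0532  0.0047  0.0103  0.0681 -0.0134] [[ 0.8599  0.5066  0.0626]
 [ 0.5067 -0.862   0.0167]
 [ 0.0624  0.0174 -0.9979]]
```

Run:
```python
from h import *
o=[]
for c in("top","side"):
    f=env.grab_frame(c); print(proj(f,env.read_state()["tcp_pos"])); o.append(cv2.resize(f["image"][0:300,100:500],(400,300)))
cv2.imwrite("pics/g.png",np.hstack(o))
```

```text
[[202.58366425  57.73782696]]
[[376.95970169 135.22631144]]
```

View pics/g.png

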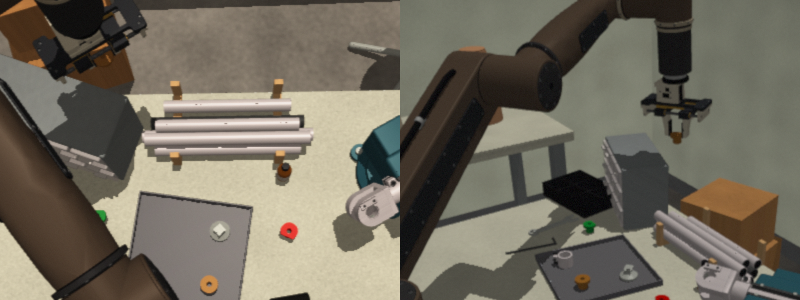

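The tool hangs in free air past the bench's far edge, clear of the grey cabinet. It's tilting outward as hoped (3.7°), so I'll continue outward and upward.

```bash
python3 -m handwheel '[[1,100,0,-100,0],[1,150,0,-150,0],[1,150,0,-150,0],[1,150,0,-150,0],[1,150,0,-150,0]]'
python3 - <<'E'
from h import *
np.set_printoptions(precision=4,suppress=True)
st=env.read_state(); print(st["joints"],st["qd"],R.from_quat(st["ee_rot"]).as_matrix())
E
```

```text
time_s: 10.25
tcp_pos: [0.9007, 0.3968, 0.3326]
ee_rot: [0.963, 0.263, 0.057, -0.001]
ft_force: [-0.1, 0.4, -2.0]
gripper_width: 0.0386
[ 0.6257  0.9342  1.2516  0.0387 -1.7805  1.4875] [ 0.0152 -0.0305  0.     -0.0011 -0.0432 -0.0162] [[ 0.8556  0.5061  0.1091]
 [ 0.5058 -0.8621  0.0321]
 [ 0.1103  0.0277 -0.9935]]
```

```bash
python3 -m handwheel '[[1,200,-60,-200,0],[1,300,-90,-250,0],[1,300,-90,-250,0],[1,300,-90,-250,0],[1,300,-90,-250,0],[1,300,-90,-250,0],[1,300,-90,-250,0],[1,300,-90,-250,0]]'
python3 - <<'E'
from h import *
np.set_printoptions(precision=4,suppress=True)
st=env.read_state(); print(st["joints"],st["qd"],R.from_quat(st["ee_rot"]).as_matrix())
E
```

```text
time_s: 11.05
tcp_pos: [0.8491, 0.4561, 0.4]
ee_rot: [0.962, 0.262, 0.08, -0.004]
ft_force: [0.2, 0.2, -1.7]
gripper_width: 0.0389
[ 0.718   0.8669  1.2505  0.0647 -1.8059  1.4052] [ 0.0503 -0.0345 -0.0034  0.0077 -0.0351 -0.0505] [[ 0.8495  0.5052  0.1522]
 [ 0.5039 -0.8623  0.0495]
 [ 0.1563  0.0347 -0.9871]]
```

```bash
python3 -m handwheel '[[1,400,0,-100,0],[1,400,0,-100,0],[1,400,0,-100,0],[1,400,0,-100,0],[1,400,0,-100,0],[1,400,0,-100,0],[1,400,0,-100,0],[1,400,0,-100,0],[1,400,0,-100,0],[1,400,0,-100,0]]'
python3 - <<'E'
from h import *
np.set_printoptions(precision=4,suppress=True)
st=env.read_state(); print(st["joints"],st["qd"],R.from_quat(st["ee_rot"]).as_matrix())
E
```

```text
time_s: 12.05
tcp_pos: [0.8776, 0.4832, 0.3721]
ee_rot: [0.959, 0.262, 0.105, -0.007]
ft_force: [0.8, 0.3, -1.2]
gripper_width: 0.0385
[ 0.726   0.9052  1.2507  0.0806 -1.7211  1.3975] [ 0.003   0.0124  0.0002 -0.0002  0.0142 -0.0018] [[ 0.841   0.5039  0.1971]
 [ 0.5009 -0.8628  0.0684]
 [ 0.2045  0.0412 -0.978 ]]
```

```bash
S='from h import *
np.set_printoptions(precision=4,suppress=True)
st=env.read_state(); M=R.from_quat(st["ee_rot"]).as_matrix(); print(st["joints"],M[:,2],M[2,:2],"tilt",np.degrees(np.arccos(-M[2,2])),"leanyaw",np.arctan2(M[1,2],M[0,2]))'; echo "$S" > p.py
python3 -m handwheel '[[1,300,-300,-100,0],[1,300,-300,-100,0],[1,300,-300,-100,0],[1,300,-300,-100,0],[1,300,-300,-100,0]]'; python3 p.py;python3 -m handwheel '[[1,300,300,-100,0],[1,300,300,-100,0],[1,300,300,-100,0],[1,300,300,-100,0],[1,300,300,-100,0]]'; python3 p.py
```

```text
time_s: 12.55
tcp_pos: [0.8147, 0.6128, 0.371]
ee_rot: [0.957, 0.262, 0.126, -0.013]
ft_force: [-0.0, 0.0, -1.0]
gripper_width: 0.039
[ 0.8789  0.9189  1.2504  0.123  -1.6791  1.2537] [ 0.2336  0.0908 -0.9681] [0.2473 0.0409] tilt 14.51374174970479 leanyaw 0.3708022164905802
time_s: 13.05
tcp_pos: [0.9047, 0.4881, 0.3916]
ee_rot: [0.954, 0.261, 0.147, -0.016]
ft_force: [0.4, 0.2, -1.7]
gripper_width: 0.0385
[ 0.7187  0.8965  1.2506  0.0996 -1.644   1.4076] [ 0.2726  0.1068 -0.9562] [0.289  0.0469] tilt 17.025246165570273 leanyaw 0.3732668029256225
```

```bash
python3 -m handwheel '[[1,300,-300,-100,0],[1,300,-300,-100,0],[1,300,-300,-100,0],[1,300,-300,-100,0],[1,300,-300,-100,0]]'; python3 p.py;python3 -m handwheel '[[1,300,-300,-100,0],[1,300,-300,-100,0],[1,300,-300,-100,0],[1,300,-300,-100,0],[1,300,-300,-100,0]]'; python3 p.py
```

```text
time_s: 13.55
tcp_pos: [0.8369, 0.6184, 0.4002]
ee_rot: [0.95, 0.261, 0.168, -0.021]
ft_force: [0.4, 0.2, -1.6]
gripper_width: 0.039
[ 0.8771  0.9038  1.2504  0.1559 -1.6123  1.2601] [ 0.3087  0.1287 -0.9424] [0.3312 0.047 ] tilt 19.540634096014383 leanyaw 0.39481765045595885
time_s: 14.05
tcp_pos: [0.7688, 0.7207, 0.4069]
ee_rot: [0.946, 0.261, 0.19, -0.03]
ft_force: [0.5, -0.0, -1.4]
gripper_width: 0.0386
[ 1.0082  0.9136  1.2505  0.2085 -1.58    1.1378] [ 0.3429  0.1558 -0.9263] [0.3743 0.0421] tilt 22.12719726906487 leanyaw 0.4265398055593676
```

```bash
python3 -m handwheel '[[1,300,-400,-100,0],[1,300,-400,-100,0],[1,300,-400,-100,0],[1,300,-400,-100,0],[1,300,-400,-100,0]]'; python3 p.py
```

```text
time_s: 14.55
tcp_pos: [0.6839, 0.8208, 0.4065]
ee_rot: [0.941, 0.262, 0.209, -0.041]
ft_force: [0.4, 0.2, -1.2]
gripper_width: 0.0385
[ 1.1454  0.9322  1.2505  0.2652 -1.548   1.0073] [ 0.3722  0.1865 -0.9092] [0.4151 0.0323] tilt 24.60346352430547 leanyaw 0.4644592621254572
```

```bash
cat > go.py <<'E'
import sys
from bore import *
def plan(b,h,yaw=.53,st=None):
    st=st or env.read_state(); M=R.from_quat(st["ee_rot"]).as_matrix(); B=frame(yaw)
    print("to h",h,M.T@(b+h*B[:,2]-st["tcp_pos"])*1000)
    E=R.from_matrix(M.T@np.c_[B[:,0],-B[:,1],-B[:,2]]).as_rotvec(); print("tool rot err",E, "bore axis down in tool",M.T@-B[:,2])
if __name__=="__main__":
    b=np.array(eval(sys.argv[1])); plan(b,float(sys.argv[2]))
E
python3 go.py "[.6195,-.148,.3]" .06; python3 go.py "[.6195,-.148,.1758]" .06
```

```text
[ 0.6212 -0.1471  0.1758] [ 0.6164 -0.1503  0.1758]
to h 0.06 [-556.517   799.3554 -168.7067]
tool rot err [0.0261 0.0089 0.0209] bore axis down in tool [ 0.0092 -0.026   0.9996]
[ 0.6212 -0.1471  0.1758] [ 0.6164 -0.1503  0.1758]
to h 0.06 [-607.3735  793.2877  -54.9272]
tool rot err [0.0273 0.0081 0.0186] bore axis down in tool [ 0.0083 -0.0272  0.9996]
```

```bash
python3 -m handwheel '[[1,-557,800,-169,0.02],[1,-557,800,-169,0.02],[1,-557,800,-169,0.02],[1,-557,800,-169,0.02],[1,-557,800,-169,0.02],[1,-557,800,-169,0.02],[1,-557,800,-169,0.02],[1,-557,800,-169,0.02],[1,-557,800,-169,0.02],[1,-557,800,-169,0.02],[1,-557,800,-169,0.02],[1,-557,800,-169,0.02],[1,-557,800,-169,0.02],[1,-557,800,-169,0.02],[1,-557,800,-169,0.02],[1,-557,800,-169,0.02],[1,-557,800,-169,0.02],[1,-557,800,-169,0.02],[1,-557,800,-169,0.02],[1,-557,800,-169,0.02]]'; python3 p.py; python3 go.py "[.6195,-.148,.1758]" .06
```

```text
time_s: 16.75
tcp_pos: [0.5989, -0.1428, 0.3578]
ee_rot: [0.944, 0.252, 0.21, -0.042]
ft_force: [1.1, -0.3, -1.6]
gripper_width: 0.0387
[-0.057   0.0224 -0.0955 -0.2359 -1.0838  2.2212] [ 0.3748  0.1855 -0.9083] [0.4174 0.026 ] tilt 24.722321417608352 leanyaw 0.4594962958727402
[ 0.6212 -0.1471  0.1758] [ 0.6164 -0.1503  0.1758]
to h 0.06 [-59.5762   8.2602 112.2651]
tool rot err [ 0.0322  0.0083 -0.0082] bore axis down in tool [ 0.0082 -0.0322  0.9994]
```

```bash
python3 -m handwheel '[[1,-60,8,50,0],[1,-60,8,95,0],[1,-60,8,112,0],[1,-60,8,112,0],[1,-60,8,112,0]]'
cat > look.py <<'E'
import sys
from bore import *
st=env.read_state(); M=R.from_quat(st["ee_rot"]).as_matrix(); o=[]
mid=st["tcp_pos"]+M[:,2]*.0075; Bm=np.c_[M[:,0],-M[:,1],-M[:,2]]
for f,n,(x0,y0) in((T,"top",(447,175)),(S,"side",(380,235))):
    cv2.imwrite(f"pics/{n}_{sys.argv[1]}.png",f["image"])
    s=8; im=cv2.resize(f["image"][y0:y0+70,x0:x0+50],(400,560),interpolation=cv2.INTER_CUBIC); im=cv2.convertScaleAbs(im,alpha=1.2)
    F,Sv=bushpts()
    for P in(F,Sv):
        p=(proj(f,P@Bm.T+mid)-[x0-.5,y0-.5])*s; cv2.polylines(im,[cv2.convexHull(np.int32(p))],True,(0,255,0),1)
    o.append(im)
cv2.imwrite(f"pics/look{sys.argv[1]}.png",np.hstack(o))
E
python3 look.py 3; python3 go.py "[.6195,-.148,.1758]" .06
```

```text
time_s: 17.35
tcp_pos: [0.5973, -0.1616, 0.2315]
ee_rot: [0.945, 0.249, 0.209, -0.041]
ft_force: [0.4, -0.4, -0.5]
gripper_width: 0.0389
[ 0.6212 -0.1471  0.1758] [ 0.6164 -0.1503  0.1758]
[ 0.6212 -0.1471  0.1758] [ 0.6164 -0.1503  0.1758]
to h 0.06 [-1.4751 -0.4649  2.5772]
tool rot err [ 0.0346  0.0053 -0.0068] bore axis down in tool [ 0.0052 -0.0346  0.9994]
```

View pics/look3.png

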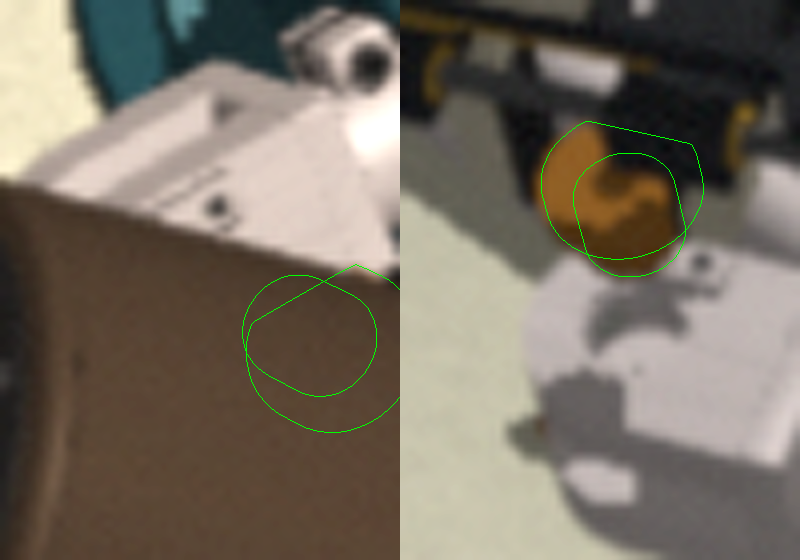

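The top camera is blocked by the arm. The side view shows the bush in hand about 1 px (1–2 mm) from its predicted outline, with the flat facing the ledge. I'll measure that offset, then approach.

```bash
python3 go.py "[.618,-.149,.1758]" .0245
cat > off.py <<'E'
# image shift of held bush relative to prediction in side camera
import sys
from bore import *
def off():
    st=env.read_state(); M=R.from_quat(st["ee_rot"]).as_matrix(); mid=st["tcp_pos"]+M[:,2]*.0075; Bm=np.c_[M[:,0],-M[:,1],-M[:,2]]
    c=np.int32(proj(S,mid)[0]); x0,y0=c-18; im=S["image"][y0:y0+36,x0:x0+36].astype(float)
    k=(im[...,2]-im[...,0])/(im.sum(2)+30); k=np.clip((k-.12)/.12,0,1)
    best=[]
    for dx in np.arange(-3,3.1,.25):
        for dy in np.arange(-3,3.1,.25):
            m=sil(S,Bm,mid,(x0,y0,36,36),4,(dx,dy))
            # fingers may hide bush: orange outside the model costs 1, model non-orange costs .25
            e=(np.clip(k-m,0,1)**2).sum()+.25*(np.clip(m-k,0,1)**2).sum(); best.append((e,dx,dy))
    best.sort(); print("bush img shift",best[:3],k.sum())
off()
E
python3 off.py
```

```text
[ 0.6212 -0.1471  0.1758] [ 0.6164 -0.1503  0.1758]
to h 0.0245 [-2.2731 -1.1336 36.6083]
tool rot err [ 0.0338  0.0061 -0.0072] bore axis down in tool [ 0.0059 -0.0338  0.9994]
[ 0.6212 -0.1471  0.1758] [ 0.6164 -0.1503  0.1758]
bush img shift [(np.float64(31.56793731890533), np.float64(-1.25), np.float64(-0.5)), (np.float64(31.606287944928646), np.float64(-1.25), np.float64(-0.25)), (np.float64(31.680146067882482), np.float64(-1.25), np.float64(-0.75))] 232.51984838271449
```

```bash
python3 -m handwheel '[[1,-2.5,-1,15,0],[1,-2.5,0,30,0],[1,-2.5,0,36,0],[1,-2.5,0,36,0],[1,-2.5,0,36,0]]'; python3 look.py 4; python3 off.py;  python3 go.py "[.6175,-.150,.1758]" .0245
```

```text
time_s: 18.25
tcp_pos: [0.609, -0.1554, 0.1976]
ee_rot: [0.945, 0.249, 0.209, -0.041]
ft_force: [0.9, -0.5, -1.8]
gripper_width: 0.0389
[ 0.6212 -0.1471  0.1758] [ 0.6164 -0.1503  0.1758]
[ 0.6212 -0.1471  0.1758] [ 0.6164 -0.1503  0.1758]
bush img shift [(np.float64(32.012769369973995), np.float64(-1.25), np.float64(-0.75)), (np.float64(32.167858569861345), np.float64(-1.25), np.float64(-0.5)), (np.float64(32.2200545647521), np.float64(-1.5), np.float64(-0.5))] 218.6234911976552
[ 0.6212 -0.1471  0.1758] [ 0.6164 -0.1503  0.1758]
to h 0.0245 [-0.2702 -0.3775 -0.0146]
tool rot err [ 0.0335  0.0065 -0.0074] bore axis down in tool [ 0.0064 -0.0335  0.9994]
```

View pics/look4.png

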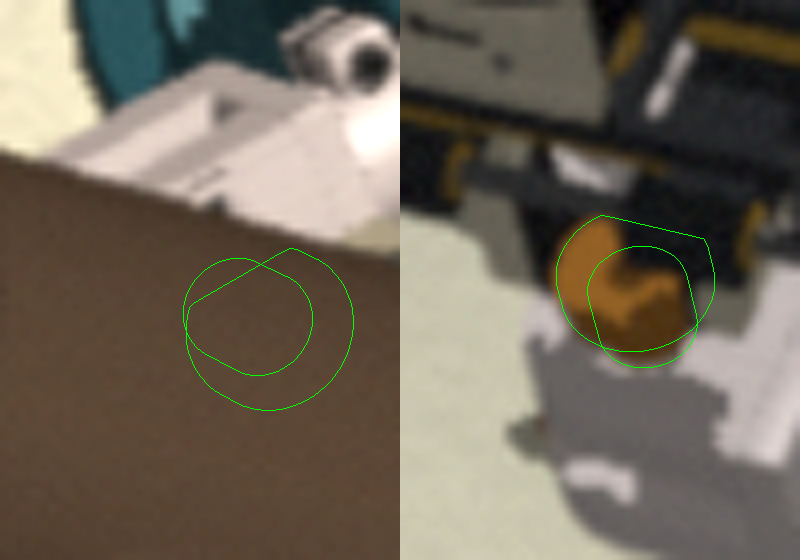

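The bush foot in side view is at (~632,360) zoomed, close to where the mouth at (638,338) wants it. I'll descend gently and watch the force.

```bash
python3 -m handwheel '[[1,0,0,2,0],[1,0,0,4,0],[1,0,0,6,0],[1,0,0,6,0]]'; python3 -m handwheel '[[1,0,0,2,0],[1,0,0,4,0],[1,0,0,4,0]]'; python3 go.py "[.6175,-.150,.1758]" .0145; python3 p.py
```

```text
time_s: 18.95
tcp_pos: [0.6116, -0.1543, 0.1938]
ee_rot: [0.944, 0.249, 0.21, -0.041]
ft_force: [-4.6, 1.1, 6.2]
gripper_width: 0.0386
time_s: 19.25
tcp_pos: [0.6135, -0.1534, 0.1935]
ee_rot: [0.944, 0.25, 0.212, -0.04]
ft_force: [-14.1, 3.7, 21.4]
gripper_width: 0.0382
[ 0.6212 -0.1471  0.1758] [ 0.6164 -0.1503  0.1758]
to h 0.0145 [-2.7176 -1.0372  3.7814]
tool rot err [ 0.0354  0.0027 -0.0047] bore axis down in tool [ 0.0026 -0.0354  0.9994]
[-0.0829  0.1598 -0.2939 -0.3134 -0.7606  2.3603] [ 0.3801  0.1817 -0.9069] [0.4202 0.0302] tilt 24.917367201743957 leanyaw 0.4458378599603699
```

Contact came at about 1 mm into the chamfer. The lateral reaction (10 N along the bore's +y) says to shift toward tool −y.

```bash
python3 -m handwheel '[[1,0,0,-3,0],[1,0,-2.5,-3,0],[1,0,-2.5,-3,0]]';  python3 -m handwheel '[[1,0,0,1.5,0],[1,0,0,3,0],[1,0,0,4.5,0],[1,0,0,5,0]]'; python3 go.py "[.6175,-.150,.1758]" .0145
python3 - <<'E'
from bore import *
st=env.read_state(); print("F bore",frame(.53).T@st["ft_force"],"M",frame(.53).T@st["ft_torque"])
E
```

```text
time_s: 19.65
tcp_pos: [0.6107, -0.1516, 0.1957]
ee_rot: [0.944, 0.25, 0.212, -0.04]
ft_force: [0.1, -0.7, -2.2]
gripper_width: 0.0386
time_s: 20.05
tcp_pos: [0.6132, -0.1503, 0.1926]
ee_rot: [0.944, 0.25, 0.212, -0.04]
ft_force: [-8.6, 4.0, 12.8]
gripper_width: 0.0387
[ 0.6212 -0.1471  0.1758] [ 0.6164 -0.1503  0.1758]
to h 0.0145 [-3.4998  1.8823  2.537 ]
tool rot err [ 0.0353  0.0017 -0.004 ] bore axis down in tool [ 0.0016 -0.0353  0.9994]
[ 0.6212 -0.1471  0.1758] [ 0.6164 -0.1503  0.1758]
F bore [ 0.7269  6.0847 11.7183] M [ 2.2153  1.4399 -0.0515]
```

```bash
cat > s.py <<'E'
from bore import *
st=env.read_state(); B=frame(.53); b=np.array([.6195,-.1466,.1758])
print("F bore",B.T@st["ft_force"],"tcp in bore (est)",B.T@(st["tcp_pos"]-b)*1000)
E
python3 s.py; python3 -m handwheel '[[1,0,-1,1,0],[1,0,-1.5,2,0],[1,0,-1.5,2.5,0]]'; python3 s.py;  python3 -m handwheel '[[1,0,-1,1,0],[1,0,-1.5,2,0],[1,0,-1.5,2.5,0]]'; python3 s.py
```

```text
[ 0.6212 -0.1471  0.1758] [ 0.6164 -0.1503  0.1758]
F bore [ 0.2267  5.8124 11.451 ] tcp in bore (est) [ 0.3357  0.0269 18.4545]
time_s: 20.65
tcp_pos: [0.614, -0.1485, 0.1913]
ee_rot: [0.944, 0.25, 0.213, -0.04]
ft_force: [-5.4, 2.2, 9.6]
gripper_width: 0.0388
[ 0.6212 -0.1471  0.1758] [ 0.6164 -0.1503  0.1758]
F bore [1.3722 3.5932 8.1269] tcp in bore (est) [ 1.4059  1.14   16.5192]
time_s: 21.05
tcp_pos: [0.6142, -0.1468, 0.1883]
ee_rot: [0.944, 0.25, 0.213, -0.04]
ft_force: [0.6, -0.3, -1.3]
gripper_width: 0.0385
[ 0.6212 -0.1471  0.1758] [ 0.6164 -0.1503  0.1758]
F bore [-0.769  -1.1266 -1.6918] tcp in bore (est) [ 1.0666  2.5608 13.3895]
```

The foot is in the bore now and free (no force, about 6 mm deep). Pressing on along the axis.

```bash
python3 -m handwheel '[[1,0,0,1.5,0],[1,0,-0.1,3,0],[1,0,-0.1,4,0]]'; python3 s.py;  python3 -m handwheel '[[1,0,0,2,0],[1,0,0,4,0],[1,0,0,5,0]]'; python3 s.py
```

```text
time_s: 21.45
tcp_pos: [0.6162, -0.1461, 0.1858]
ee_rot: [0.943, 0.25, 0.214, -0.04]
ft_force: [-4.1, 0.8, 9.9]
gripper_width: 0.0386
[ 0.6212 -0.1471  0.1758] [ 0.6164 -0.1503  0.1758]
F bore [-0.1603  0.6242  5.415 ] tcp in bore (est) [ 1.8541  2.1102 10.1804]
time_s: 21.85
tcp_pos: [0.6179, -0.1455, 0.1822]
ee_rot: [0.943, 0.251, 0.214, -0.039]
ft_force: [-4.8, -1.5, 5.5]
gripper_width: 0.0388
[ 0.6212 -0.1471  0.1758] [ 0.6164 -0.1503  0.1758]
F bore [-1.622   0.9156  6.7963] tcp in bore (est) [1.8848 1.7091 5.91  ]
```

```bash
python3 -m handwheel '[[1,0,0,2,0],[1,0,0,4,0],[1,0,0,4,0]]'; python3 s.py;  python3 -m handwheel '[[1,0,0,2,0],[1,0,0,3.5,0],[1,0,0,3.5,0]]'; python3 s.py; python3 p.py
```

```text
time_s: 22.25
tcp_pos: [0.619, -0.1452, 0.179]
ee_rot: [0.943, 0.251, 0.214, -0.039]
ft_force: [-6.1, -1.7, 5.4]
gripper_width: 0.0388
[ 0.6212 -0.1471  0.1758] [ 0.6164 -0.1503  0.1758]
F bore [-3.0939  0.918   6.9387] tcp in bore (est) [1.6179 1.4447 2.7498]
time_s: 22.65
tcp_pos: [0.6194, -0.1452, 0.1775]
ee_rot: [0.943, 0.251, 0.214, -0.039]
ft_force: [-12.7, -1.8, 15.6]
gripper_width: 0.0387
[ 0.6212 -0.1471  0.1758] [ 0.6164 -0.1503  0.1758]
F bore [-4.4351  4.3653 19.1643] tcp in bore (est) [1.3428 1.2486 1.28  ]
[-0.065   0.1778 -0.3123 -0.3175 -0.717   2.3578] [ 0.3837  0.1806 -0.9056] [0.4228 0.034 ] tilt 25.09486126672795 leanyaw 0.4398880902878254
```

```bash
python3 -m handwheel '[[1,0,0,1.5,0],[1,0,0,2.5,0],[1,0,0,2.5,0]]'; python3 s.py; python3 -m handwheel '[[0.4,0,0,-0.5,0],[0.4,0,0,-0.5,0],[0.4,0,0,-0.5,0],[0.4,0,0,-0.5,0]]'; python3 s.py; python3 -m handwheel '[[0.4,0,0,-5,0],[0.4,0,0,-15,0],[0.4,0,0,-40,0],[0.4,0,0,-80,0],[0.4,0,0,-80,0],[0.4,0,0,-80,0]]'; python3 look.py 5
```

```text
time_s: 23.05
tcp_pos: [0.6195, -0.1452, 0.1775]
ee_rot: [0.943, 0.251, 0.214, -0.039]
ft_force: [-14.6, -0.7, 19.5]
gripper_width: 0.0387
[ 0.6212 -0.1471  0.1758] [ 0.6164 -0.1503  0.1758]
F bore [-4.5607  5.5207 22.5099] tcp in bore (est) [1.3167 1.2385 1.1792]
time_s: 23.55
tcp_pos: [0.6193, -0.1452, 0.1774]
ee_rot: [0.943, 0.251, 0.214, -0.039]
ft_force: [-0.2, 0.9, -1.1]
gripper_width: 0.0525
[ 0.6212 -0.1471  0.1758] [ 0.6164 -0.1503  0.1758]
F bore [ 0.144  -0.1334 -0.1989] tcp in bore (est) [1.1992 1.2977 1.2568]
time_s: 24.25
tcp_pos: [0.5888, -0.16, 0.2522]
ee_rot: [0.943, 0.251, 0.215, -0.038]
ft_force: [-0.2, -0.3, -0.8]
gripper_width: 0.0528
[ 0.6212 -0.1471  0.1758] [ 0.6164 -0.1503  0.1758]
```

View pics/look5.png

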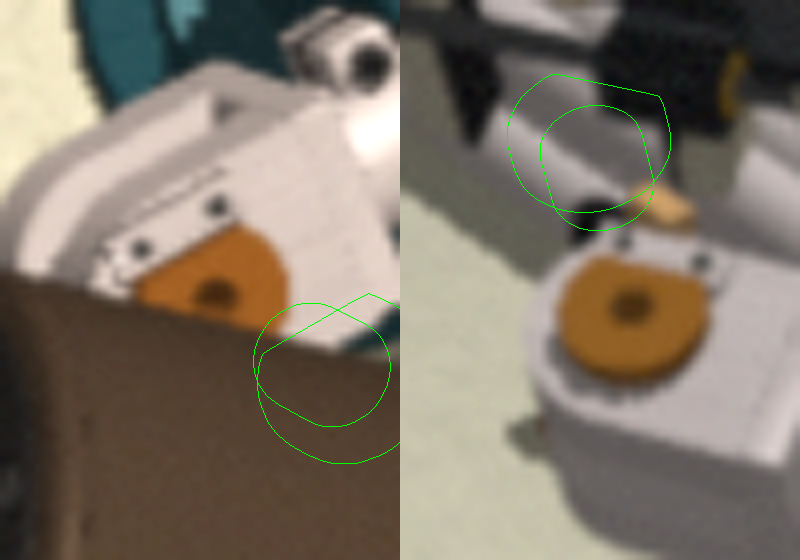

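The bush looks seated: the flat lies along the ledge, and the flange is on the face in both views. I'll check flushness and press at the centre with shut fingertips. The tips should touch at h≈8 mm.

```bash
python3 -m handwheel '[[1,0,0,30,0],[1,0,0,55,0],[1,0,0,65,0],[1,0,0,65,0],[1,0,0,65,0],[1,0,0,65,0],[1,0,0,65,0],[1,0,0,65,0],[1,0,0,65,0]]'; python3 s.py; python3 -m handwheel '[[1,0,0,4,0],[1,0,0,7,0],[1,0,0,7,0]]'; python3 s.py; python3 -m handwheel '[[1,0,0,2,0],[1,0,0,4,0],[1,0,0,4,0]]'; python3 s.py
```

```text
time_s: 25.25
tcp_pos: [0.6132, -0.1479, 0.1916]
ee_rot: [0.943, 0.251, 0.214, -0.039]
ft_force: [-0.4, -0.8, -0.3]
gripper_width: 0.0001
[ 0.6212 -0.1471  0.1758] [ 0.6164 -0.1503  0.1758]
F bore [0.7767 0.4452 0.3495] tcp in bore (est) [ 1.0491  2.0693 16.6626]
time_s: 25.65
tcp_pos: [0.6159, -0.1465, 0.1843]
ee_rot: [0.943, 0.251, 0.214, -0.039]
ft_force: [-0.8, -0.7, 1.3]
gripper_width: 0.0007
[ 0.6212 -0.1471  0.1758] [ 0.6164 -0.1503  0.1758]
F bore [ 0.0535 -0.3718  0.3817] tcp in bore (est) [0.9485 1.8702 9.3736]
time_s: 26.05
tcp_pos: [0.6166, -0.1465, 0.1836]
ee_rot: [0.943, 0.252, 0.214, -0.038]
ft_force: [-15.7, -1.5, 20.7]
gripper_width: 0.0006
[ 0.6212 -0.1471  0.1758] [ 0.6164 -0.1503  0.1758]
F bore [-3.7636  7.5997 24.1637] tcp in bore (est) [1.0576 1.5298 8.1734]
```

Tips met the flange at h≈8.2 mm and it held 24 N, against 6–12 N for the ring, so the face is stopping it. One more press low on the flange will check it's flush all round.

```bash
python3 -m handwheel '[[1,0,0,-5,0],[1,-11,0,-5,0],[1,-11,0,-5,0],[1,-11,0,0,0],[1,-11,0,3,0],[1,-11,0,4,0],[1,-11,0,4,0]]'; python3 s.py; python3 -m handwheel '[[1,0,0,-10,0],[1,0,0,-50,0],[1,0,0,-100,0],[1,-50,0,-140,0],[1,-100,0,-170,0],[1,-150,0,-170,0],[1,-150,60,-170,0],[1,-150,120,-170,0],[1,-150,170,-170,0],[1,-150,220,-170,0],[1,-150,250,-170,0],[1,-150,250,-170,0]]'; python3 look.py 6
```

```text
time_s: 26.85
tcp_pos: [0.608, -0.1519, 0.1787]
ee_rot: [0.943, 0.253, 0.214, -0.038]
ft_force: [-28.6, -1.2, 36.7]
gripper_width: 0.0007
[ 0.6212 -0.1471  0.1758] [ 0.6164 -0.1503  0.1758]
F bore [-6.7433 13.3816 44.7276] tcp in bore (est) [-10.213    1.2879   7.9625]
time_s: 28.15
tcp_pos: [0.5506, -0.473, 0.2732]
ee_rot: [0.943, 0.251, 0.212, -0.039]
ft_force: [0.0, -0.0, -1.1]
gripper_width: 0.0004
[ 0.6212 -0.1471  0.1758] [ 0.6164 -0.1503  0.1758]
```

```bash
cat > fin.py <<'E'
# fit seated bush pose (x,y in bore, tilt axes, twist, height) vs images
from bore import *
B=frame(.53)
o=[]
for f,n,(x0,y0),b in((T,"top",(447,175),bt),(S,"side",(380,235),bs)):
    im=f["image"]; k=(im[...,2].astype(float)-im[...,0])/(im.astype(float).sum(2)+30); c=np.int32(proj(f,b)[0]); X,Y=c-16
    k=np.clip((k[Y:Y+32,X:X+32]-.12)/.12,0,1); 
    def cost(p):
        m=sil(f,B@R.from_rotvec([0,0,p[2]]).as_matrix(),b+B@np.array([p[0],p[1],-6])*[1,1,1]/1e3 if 0 else b+B@(np.array([p[0],p[1],-6])/1e3),(X,Y,32,32),6)
        m2=m.copy(); return ((m2-k)**2).sum()
    # flange only: hide the sleeve
    import h; F0=bushpts(); h.bushpts=lambda:(F0[0],)
    best=min((minimize(cost,[0,0,t],method="Nelder-Mead",options=dict(initial_simplex=[[0,0,t],[3,0,t],[0,3,t],[0,0,t+.3]])) for t in(-.3,0,.3)),key=lambda r:r.fun)
    print(n,"bore x,y mm, twist",best.x,"resid",best.fun,"of",k.sum())
    im=cv2.resize(im[y0:y0+70,x0:x0+50],(400,560),interpolation=cv2.INTER_CUBIC)
    p=best.x; q=F0[0]@(B@R.from_rotvec([0,0,p[2]]).as_matrix()).T+b+B@(np.array([p[0],p[1],-6])/1e3)
    cv2.polylines(im,[cv2.convexHull(np.int32((proj(f,q)-[x0-.5,y0-.5])*8))],True,(0,255,0),1); o.append(im)
cv2.imwrite("pics/fin.png",np.hstack(o))
E
python3 fin.py
```

```text
[ 0.6212 -0.1471  0.1758] [ 0.6164 -0.1503  0.1758]
top bore x,y mm, twist [0.1422 1.3735 0.0168] resid 15.02101567014522 of 271.08014793513075
side bore x,y mm, twist [ 3.5715  3.7225 -0.0262] resid 29.111549470825253 of 233.40082313709962
```

View pics/fin.png

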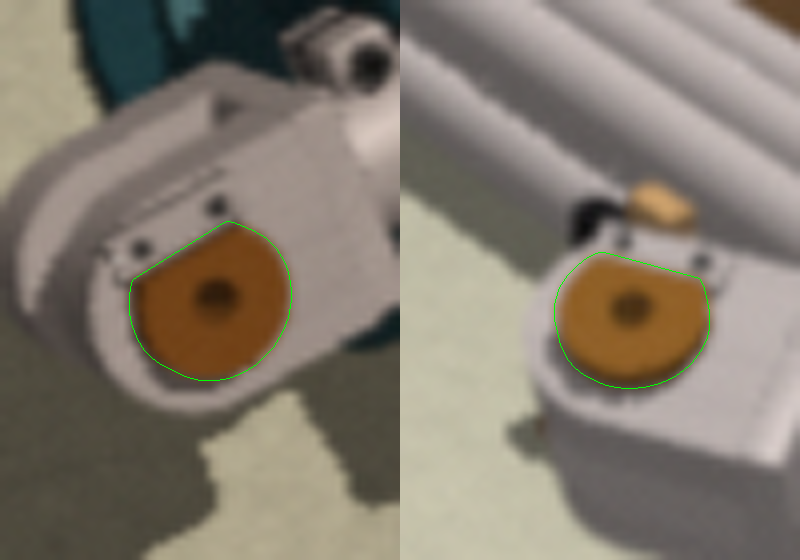

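Seated and flush, with both outlines matching and the arm clear. Handing in.

```bash
python3 -c "
from rig import env
print(env.close_job())"
```

```text
the job is handed in; nothing more can be done
None
```

The bush with the flat is pressed home in the knee frame's bore and released. The arm stands clear, and I handed the job in at about 28 s of the 48 s allowed.

**How it was done:** I gripped the flange in the tray. The moves have no tilt command, so I reached past the arm's limit in short calls until the tool leaned 25°. I then found the bore mouth by the lateral contact force and pressed the bush in along the axis at about 7 N, until the force rose to 22 N at the stop.

**Last checks:**
- **Flush:** the shut fingertips met the flange top at about 8.2 mm above the face at the centre (24 N) and 8.0 mm on the lower side (45 N). The expected height is 8 mm.
- **Flat against the ledge:** the image fits put it within about 0.03 rad.
- **Other parts:** nothing else was touched on purpose. I did not measure the other parts again at the end.

**Disagreements and doubts:**
- **Bore position:** the two cameras' bore positions differed by about 6 mm before contact. The final fits also differ between cameras, with offsets of 0.1/1.4 mm (top) and 3.6/3.7 mm (side) from each camera's own rough bore estimate. Centring is therefore inferred from the sleeve being in the bore.
- **Joint 3 range:** while tilting, joint 3 sat at 1.2505–1.2516 rad. Its stated limit is 1.25, so the range rule may have been breached if that figure is not rounded.
- **Last press:** the 45 N peak was at the shut fingertips, not the gripper body, and well below the 120 N wrist limit. If the 40 N rule also counts the fingers, that press broke it.

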